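Open the bench suction port to three quarters

TASK

Before the glue comes out, open the round suction port in the bench to three quarters: with the fingers, push the lever round by its upright handle until the fourth long scale mark, counted from the thin (shut) end of the wedge beside the scale, shows in the middle of the lever's window. A flat wax tin has been left in the lever's way: push it across the bench away from the port, farther out than the lever reaches, and leave it standing flat on the bench. Grip and lift nothing, only push, and leave everything else where it stands.

Things in the scene. Friction and masses are not known exactly. Their poses are not given: they have to be found in the camera images.
- port: Suction port with an iris, fixed on the bench at a varying place and yaw: round aluminium flange 242 mm across, 5 mm thick, carrying a turning ring 159 mm across, top 16 mm above the bench. Origin: on the ring's axis at the bench surface, z up. Long scale marks at 135 (shut), 157.5, 180, 202.5 (three quarters) and 225 deg (open), counter-clockwise from its +x axis seen from above.
- lever (a joint): Turn of ring and lever, rad: 0 shut (lever over the 135 deg mark), grows counter-clockwise from above, 1.571 open stop, 1.178 three quarters. Friction only, about 3 to 5 N at the handle; stays where left. The steel lever is radial, 25 mm wide, tip 160 mm from the axis, top 16 mm above the bench; a 15 mm wide window between its two rails shows the scale beneath.
- handle (a point): Centre of the top of the lever's upright black handle, 149 mm from the port's axis, 56 mm above the bench. The handle is a round post 14 to 19 mm thick, rising 40 mm above the lever.
- mark (a point): Middle of the fourth long mark (three quarters), 96 mm from the port's axis, 5.6 mm above the bench. The scale lies flat on the flange, 84 to 107 mm from the axis: five long marks, a short one between each two, and outside them a wedge, thin at the shut end, thick at the open end.
- tin: Flat round closed wax tin of bare aluminium, 52 mm across, 28 mm high, about 90 g, loose on the bench in the lever's way beside the three-quarter mark. Origin at the centre of its underside.
- edge_bottle: Bystander: small white bottle, 36 mm across, 75 mm high, left of the port. Origin: centre of its underside.
- spool: Bystander: thread spool standing up, 38 mm across, 44 mm high, near the shut end of the lever's travel. Origin: centre of its underside.
- weight: Bystander: brass pattern weight, 50 mm across, 62 mm high, beside the port on the open side. Origin: centre of its underside.
- jar: Bystander: amber jar, 58 mm across, 60 mm high, right of the port. Origin: centre of its underside.
- brush: Bystander: glue brush 170 mm long, lying at the left beside the cutting mat. Origin: its middle, on the bench.
- maul: Bystander: black-headed maul standing on its head, 72 mm across, 205 mm high, at the left. Origin: centre of its underside.
- hammer: Bystander: hammer 250 mm long, lying at the right. Origin: near its middle, on the bench.
- rule: Bystander: steel rule 300 x 28 x 4 mm lying on the cutting mat at the left. Origin: its middle, underside.
There are look-alikes about, which are no part of the job. What is shaped like the tin but turquoise or yellow is not meant.

How it is judged:
By the outcome, as a careful person would: the job done as asked, in the order asked, and still so for the second after the job is handed in, with the robot touching nothing.
It also fails if it takes over 51 s, if anything falls off the work surface, if the arm or the gripper's body presses on something with over 40 N, if the wrist force passes 120 N, or if a joint passes its speed limit or range.

ROBOT

A 6-joint arm with a two-finger parallel gripper is mounted at the origin on the work surface. World frame = base frame: x ahead of the robot, y to its left, z up, the work surface at z = 0. Lengths are in m, angles in rad, forces in N, time in s.
With the tool pointing down it reaches from about 0.3 to 0.875 m from the base axis. Payload 6.4 kg.
Tool frame: the origin (TCP) lies between the finger pads; the fingertips stand 17 mm ahead of it and the grasp point (between the pads) lies 2 mm behind it; y points along the fingers, x is the direction in which the jaws open and shut, and the axes are right-handed (so a half turn about y gives the same grasp; the last joint's range is limited). The gripper opens to 85 mm and grips with 20 to 120 N. Pads are 22 mm wide; open, the fingers measure 114 mm over their backs; the gripper's body (76 mm by 85 mm) begins 54 mm behind the grasp point. The pads swing forward as they close: fully open they stand 13 mm farther back than shut.
Start: joints at [0.959, 0.181, 1.607, -0, 1.354, -0.206], TCP at [0.227, 0.528, 0.248] pointing down, gripper open.
Joint ranges: [-2.99, 2.99], [-0.89, 2.07], [0.3, 2.58], [-1.14, 4.28], [0, 2.63], [-3.12, 3.12]. Speed limits (rad/s): [2.57, 2.57, 3.01, 3.14, 3.14, 3.14].

INTERFACE

Orientations are given as a rotation vector (axis times angle).
In Python, from bench import bot, optics, order gives the robot as it stands. The module is installed in compiled form; this text tells all that it offers.
- The arm moves only by the shell command python3 -m handwheel 'ROWS'. ROWS is JSON, a list of rows, each an object of numbers: "gripper": the finger opening in mm, from 0 to 85.4; "dx", "dy", "dz": the shift along the tool's x, y, z in units of 30 mm (1.0 is 30 mm); "ax", "ay", "az": the turn, a rotation vector about the tool's x, y, z in degrees. In form: [{"gripper": .., "dx": .., "dy": .., "dz": .., "ax": .., "ay": .., "az": ..}, ...]. A call has 1 to 5 rows; each row is the pose to reach, as a shift and turn from the pose commanded when the call began, along the tool's axes at that moment; what a row does not reach only later rows make up. A row lasts 1/8 s, in which the tool goes at most 62.5 mm and 10.7 degrees, less where a joint would pass 70% of its speed; a pose out of reach is approached as far as the arm can. A call with a gripper value outside its range is refused whole. The fingers move at their own pace and stop on an object; the grip force is fixed at half the most. Time passes only in rows, so rows that repeat a pose let the fingers close. It gives the time, the measured TCP pose, the force and the opening at its end, in the units of the state.
- bot.observe(): the state, without advancing time (a new reading comes with each control period).
- optics.snapshot(name): name is "scene" or "side" or "wrist"; returns a dict with "color" (384x512x3 uint8, blue, green, red), "intrinsics" (3x3 intrinsics, pixels), "eye" and "orientation" of the camera in the world. Camera axes: x right, y up, looking along -z (the intrinsics and any distortion apply to the point x, -y, -z); pixel columns grow to the right and rows downward; lengths in m; the calibration is good to about 2 mm. The wrist camera is an equidistant fisheye: a pixel r from the principal point sees the ray r / f radians off the axis. A picture is of the moment at which its call begins. There is no depth.
- order.sign_off(): hands the job in, once; it reports no verdict.
The state is a dict: "time": time; "joint_positions": joint angles; "joint_velocities": joint speeds; "joint_torque": joint torques, N m; "ee_pos": TCP position; "orientation": TCP orientation; "contact_force": force on the tool from outside, world axes, zero at the start; "wrist_torque": the same for the moment, N m; "width": finger opening in m.
Only numpy, scipy, OpenCV 4.12 (cv2) and the standard library are available. Lean on these libraries where they do the work, as an engineer would, in place of code of your own. Each camera call takes 0.05 s, during which the arm holds its last target. There are 200 camera calls.

## Working session

There is one attempt and no reset: what is moved stays moved. The work goes in short steps, Python scripts to look and compute and a shell command to move; the robot and the scene stay as the last step left them, time stands still between calls to the robot, and variables do not carry over. Pictures are saved under pics/ and viewed, about 8 in all and at most 12, crops included, and the job is handed in when it is done.

```bash
mkdir -p pics; cat > h.py <<'E'
import numpy as np, cv2, json
from bench import bot, optics, order
from scipy.spatial.transform import Rotation as R
def rot(o):
    o=np.array(o,float)
    return o if o.shape==(3,3) else (R.from_rotvec(o).as_matrix() if o.size==3 else R.from_quat(o).as_matrix())
def snap(n,tag):
    s=optics.snapshot(n); cv2.imwrite(f'pics/{tag}.png',s['color'])
    np.savez(f'pics/{tag}.npz',K=s['intrinsics'],eye=s['eye'],o=rot(s['orientation']),color=s['color'],fish=(n=='wrist')); return s
def load(tag): return np.load(f'pics/{tag}.npz')
def px2w(d,u,v,z):
    K=d['K']; a=(u-K[0,2])/K[0,0]; b=(v-K[1,2])/K[1,1]
    if d['fish']:
        r=np.hypot(a,b); k=np.sin(r)/r if r>1e-9 else 1; ray=np.array([a*k,-b*k,-np.cos(r)])
    else: ray=np.array([a,-b,-1.])
    w=d['o']@ray; return d['eye']+w*(z-d['eye'][2])/w[2]
def w2px(d,p):
    c=d['o'].T@(np.array(p)-d['eye']); K=d['K']; x,y,z=c[0],-c[1],-c[2]
    if d['fish']:
        r=np.hypot(x,y); t=np.arctan2(r,z); a,b=x/r*t,y/r*t
    else: a,b=x/z,y/z
    return K[0,0]*a+K[0,2],K[1,1]*b+K[1,2]
def crop(tag,x0,y0,x1,y1,s,out):
    cv2.imwrite(f'pics/{out}.png',cv2.resize(load(tag)['color'][y0:y1,x0:x1],None,fx=s,fy=s,interpolation=cv2.INTER_CUBIC))
E
python3 - <<'E'
from h import *
s=[snap(n,n+'0') for n in('scene','side','wrist')]
for k in s: print(np.array(k['eye']).round(3),np.shape(k['orientation']),np.array(k['intrinsics']).round(1).tolist(), [x for x in k if x not in('color',)])
cv2.imwrite('pics/a.png',cv2.resize(np.hstack([k['color'] for k in s[:2]]),(800,300)))
cv2.imwrite('pics/s800.png',cv2.resize(s[0]['color'],(800,600),interpolation=cv2.INTER_CUBIC))
print(bot.observe())
E
```

```text
[ 1.274 -0.984  0.915] (3,) [[454.6, 0.0, 251.0], [0.0, 454.6, 191.3], [0.0, 0.0, 1.0]] ['intrinsics', 'eye', 'orientation']
[ 0.113 -1.042  0.793] (3,) [[387.9, 0.0, 254.6], [0.0, 387.9, 193.9], [0.0, 0.0, 1.0]] ['intrinsics', 'eye', 'orientation']
[0.151 0.561 0.374] (3,) [[297.3, 0.0, 255.1], [0.0, 297.3, 190.5], [0.0, 0.0, 1.0]] ['intrinsics', 'eye', 'orientation']
{'time': 0.15, 'joint_positions': array([ 9.58697821e-01,  1.81393484e-01,  1.60778241e+00,  1.00340431e-05,
        1.35379068e+00, -2.06266917e-01]), 'joint_velocities': array([ 0.00078594, -0.00275563, -0.00426414,  0.00015992, -0.00153037,
       -0.00156465]), 'joint_torque': array([ 1.06598261e-03, -4.45259750e+01, -3.51697111e+01, -1.98924022e-04,
        5.82052147e-03, -7.79922652e-05]), 'ee_pos': array([0.22672859, 0.5279758 , 0.24757612]), 'orientation': array([-1.3747994 , -0.90428553,  0.90639448]), 'contact_force': array([ 0.14076448,  0.32660956, -0.18666287]), 'wrist_torque': array([-0.09067782, -0.02289021, -0.00703451]), 'width': 0.08513186592613801}
```

View pics/s800.png

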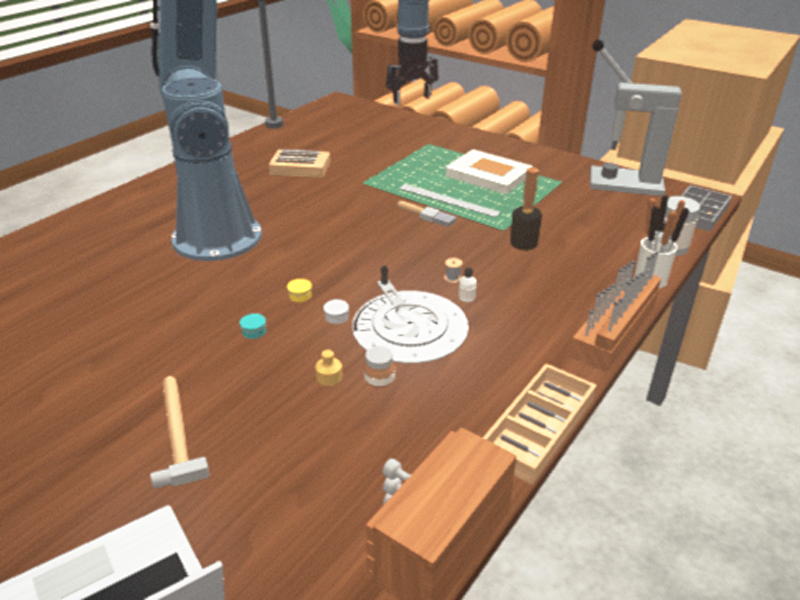

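View pics/wrist0.png

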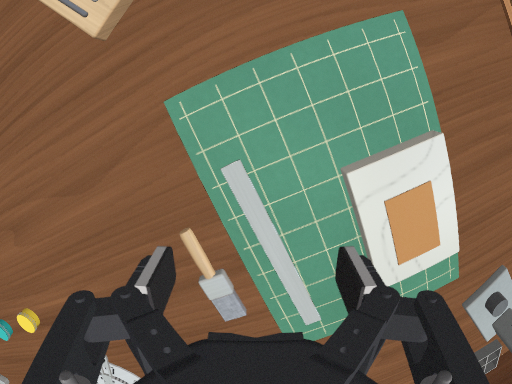

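The scene picture (800 px wide) shows the port at about (410,324). The lever handle is at (384,272), the aluminium tin at (336,311), the weight at (328,370), the jar at (380,367), the spool at (454,269) and the bottle at (468,287). The wrist camera only sees the mat. I'll enlarge the port area next.

```bash
python3 - <<'E'
from h import *
crop('scene0',140,150,320,260,4.4,'c1')
d=load('side0')
f=lambda u,v,z:px2w(load('scene0'),u*.64,v*.64,z)
g={'port':(410,324,.01),'tin':(336,304,.028),'handle':(384,267,.056),'weight':(328,380,0),'jar':(380,381,0),'spool':(454,278,0),'bottle':(468,298,0),'teal':(254,320,.028),'yellow':(300,284,.028)}
for k,p in g.items(): w=f(*p); print(k,w.round(3),np.round(w2px(d,w)))
E
```

```text
port [ 0.609 -0.017  0.01 ] [265. 202.]
tin [ 0.455 -0.071  0.028] [230. 218.]
handle [0.477 0.07  0.056] [221. 188.]
weight [ 0.575 -0.241  0.   ] [287. 244.]
jar [ 0.657 -0.185  0.   ] [301. 227.]
spool [0.584 0.196 0.   ] [236. 178.]
bottle [0.651 0.147 0.   ] [257. 180.]
teal [ 0.354 -0.214  0.028] [216. 253.]
yellow [ 0.342 -0.06   0.028] [197. 225.]
```

View pics/c1.png

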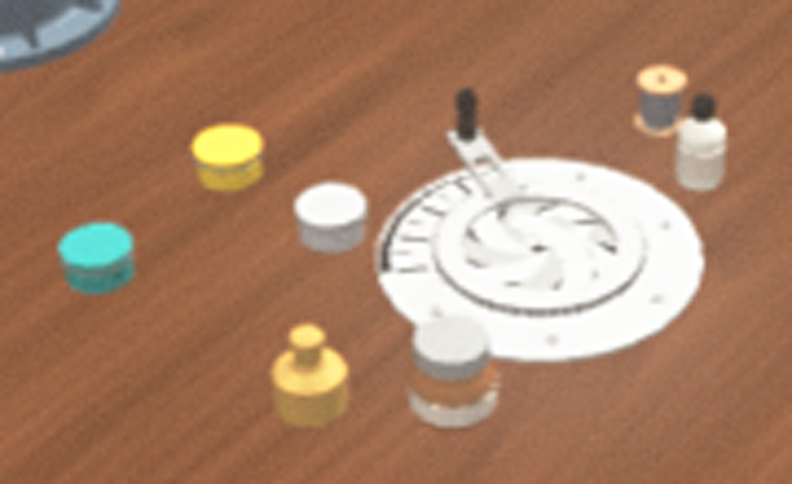

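```bash
python3 - <<'E'
from h import *
s=bot.observe(); M=rot(s['orientation']); print('tool axes cols\n',M.round(3))
d=load('wrist0'); print('cam in tool',(M.T@(d['eye']-s['ee_pos'])).round(3)); print('cam axes in tool\n',(M.T@d['o']).round(3))
c=load('scene0')
f=lambda u,v,z:px2w(c,140+u/4.4,150+v/4.4,z).round(3)
print('port iris',f(538,248,.014),'flange l/r/t/b',f(376,258,.005),f(704,255,.005),f(545,158,.005),f(545,360,.005),'tin',f(331,202,.028),'handle',f(466,92,.056))
E
```

```text
tool axes cols
 [[ 0.395 -0.001 -0.919]
 [ 0.919 -0.001  0.395]
 [-0.001 -1.     0.   ]]
cam in tool [ 0.001 -0.127  0.082]
cam axes in tool
 [[ 1.    -0.     0.001]
 [ 0.001  0.321 -0.947]
 [-0.     0.947  0.321]]
port iris [ 0.608 -0.017  0.014] flange l/r/t/b [ 0.511 -0.088  0.005] [0.706 0.058 0.005] [0.539 0.092 0.005] [ 0.679 -0.109  0.005] tin [ 0.46  -0.077  0.028] handle [0.478 0.07  0.056]
```

```bash
python3 -m handwheel '[{"gripper":0,"dx":-6.5,"dy":-1,"dz":-9.6},{"gripper":0,"dx":-6.5,"dy":-1,"dz":-9.6},{"gripper":0,"dx":-6.5,"dy":-1,"dz":-9.6},{"gripper":0,"dx":-6.5,"dy":-1,"dz":-9.6},{"gripper":0,"dx":-6.5,"dy":-1,"dz":-9.6}]'
```

```text
$[0]: bad value
```

```bash
python3 -m handwheel '[{"gripper":0,"dx":-6.5,"dy":-1,"dz":-9.6,"ax":0,"ay":0,"az":0},{"gripper":0,"dx":-6.5,"dy":-1,"dz":-9.6,"ax":0,"ay":0,"az":0},{"gripper":0,"dx":-6.5,"dy":-1,"dz":-9.6,"ax":0,"ay":0,"az":0},{"gripper":0,"dx":-6.5,"dy":-1,"dz":-9.6,"ax":0,"ay":0,"az":0},{"gripper":0,"dx":-6.5,"dy":-1,"dz":-9.6,"ax":0,"ay":0,"az":0}]'
```

```text
time: 0.78
ee_pos: [0.3955, 0.2644, 0.2753]
orientation: [-1.374, -0.906, 0.905]
contact_force: [0.8, 1.1, 0.9]
width: -0.0001
```

```bash
python3 -m handwheel '[{"gripper":0,"dx":-7.2,"dy":0,"dz":-10.7,"ax":0,"ay":0,"az":0},{"gripper":0,"dx":-7.2,"dy":0,"dz":-10.7,"ax":0,"ay":0,"az":0},{"gripper":0,"dx":-7.2,"dy":0,"dz":-10.7,"ax":0,"ay":0,"az":0},{"gripper":0,"dx":-7.2,"dy":0,"dz":-10.7,"ax":0,"ay":0,"az":0},{"gripper":0,"dx":-7.2,"dy":0,"dz":-10.7,"ax":0,"ay":0,"az":0}]'
python3 -m handwheel '[{"gripper":0,"dx":0,"dy":0,"dz":-0.5,"ax":0,"ay":0,"az":0},{"gripper":0,"dx":0,"dy":0,"dz":-0.5,"ax":0,"ay":0,"az":0}]'
python3 - <<'E'
from h import *
snap('wrist','w1'); s=bot.observe(); print(s['ee_pos'],s['time']); print(rot(s['orientation']).round(3))
crop('w1',0,0,512,384,1.56,'w1b')
E
```

```text
time: 1.4
ee_pos: [0.565, 0.0016, 0.275]
orientation: [-1.374, -0.905, 0.905]
contact_force: [0.9, 0.7, -1.0]
width: 0.0
time: 1.65
ee_pos: [0.5781, -0.0025, 0.2745]
orientation: [-1.373, -0.904, 0.905]
contact_force: [0.5, -0.1, 1.0]
width: -0.0001
[ 0.57755852 -0.00158719  0.27456474] 1.7
[[ 0.394 -0.001 -0.919]
 [ 0.919  0.001  0.394]
 [ 0.    -1.     0.002]]
```

View pics/w1b.png

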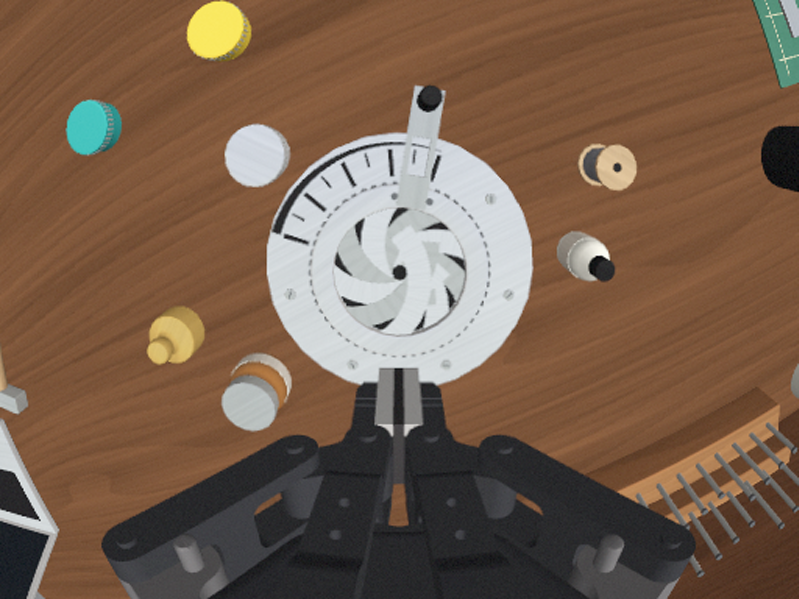

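The wrist view is clear. The lever stands just past the first long mark, and the tin is at (258,155). The long marks from the thin end are at (436,167), (391,162), (348,174), (315,202) and (297,239). The port centre is at (400,271).

```bash
python3 - <<'E'
from h import *
d=load('w1'); f=lambda u,v,z:px2w(d,u/1.56,v/1.56,z)
# flange outline points (bench-ish z=.005)-> centre by fit
P=np.array([f(u,v,.005)[:2] for u,v in[(267,262),(533,262),(400,132),(303,350),(500,348),(290,198),(510,198)]])
A=np.c_[2*P,np.ones(len(P))]; c=np.linalg.lstsq(A,(P**2).sum(1),rcond=None)[0]; C=c[:2]; print('flange C',C,'r',np.sqrt(c[2]+C@C))
print('iris',f(400,271,.012))
for k,u,v in[(1,436,167),(2,391,162),(3,348,174),(4,315,202),(5,297,239)]:
    p=f(u,v,.0056)[:2]-C; print(k,p.round(4),np.hypot(*p).round(4),(np.degrees(np.arctan2(p[1],p[0]))%360).round(1))
for n,u,v,z in[('handle',430,97,.056),('tin',258,155,.028),('weight',178,340,.03),('jar',250,402,.06),('yellow',217,30,.028),('teal',95,127,.028),('spool',617,167,.044)]:
    p=f(u,v,z); q=p[:2]-C; print(n,p.round(3),np.hypot(*q).round(3),(np.degrees(np.arctan2(q[1],q[0]))%360).round(1))
E
```

```text
flange C [ 0.60565221 -0.01158264] r 0.12010294519216769
iris [ 0.60211559 -0.0103995   0.012     ]
1 [-0.074   0.0646] 0.0983 138.9
2 [-0.0928  0.0313] 0.0979 161.3
3 [-0.0981 -0.0061] 0.0983 183.5
4 [-0.088  -0.0422] 0.0976 205.6
5 [-0.0651 -0.0711] 0.0965 227.5
handle [0.478 0.067 0.056] 0.15 148.5
tin [ 0.461 -0.076  0.028] 0.158 203.9
weight [ 0.575 -0.228  0.03 ] 0.219 261.8
jar [ 0.647 -0.175  0.06 ] 0.169 284.2
yellow [ 0.345 -0.064  0.028] 0.266 191.5
teal [ 0.358 -0.209  0.028] 0.316 218.5
spool [0.581 0.192 0.044] 0.205 96.8
```

```bash
python3 -m handwheel '[{"gripper":0,"dx":-1,"dy":1.5,"dz":1,"ax":0,"ay":8,"az":0},{"gripper":0,"dx":-2.2,"dy":3,"dz":1.9,"ax":0,"ay":16,"az":0},{"gripper":0,"dx":-2.2,"dy":4.5,"dz":1.9,"ax":0,"ay":24,"az":0},{"gripper":0,"dx":-2.2,"dy":5.8,"dz":1.9,"ax":0,"ay":24,"az":0},{"gripper":0,"dx":-2.2,"dy":5.8,"dz":1.9,"ax":0,"ay":24,"az":0}]'
cat >> h.py <<'E'
C=np.array([.6035,-.0115])
def go(x,y,z,s=None):
    s=bot.observe(); M=rot(s['orientation']); t=M.T@(np.array([x,y,z])-s['ee_pos'])/.03
    print('t',s['time'],'at',s['ee_pos'].round(4),'-x dir',round(np.degrees(np.arctan2(-M[1,0],-M[0,0]))%360,1),'tilt',M[2].round(3),'need d',t.round(2),'F',s['contact_force'].round(1))
E
python3 - <<'E'
from h import *
go(.499,-.041,.031)
E
```

```text
time: 2.33
ee_pos: [0.4964, -0.0381, 0.0988]
orientation: [-1.486, -0.581, 0.589]
contact_force: [0.6, 0.8, -0.2]
width: -0.0002
t 2.325 at [ 0.4964 -0.0381  0.0988] -x dir 222.9 tilt [-0.003 -1.     0.006] need d [ 0.    2.26 -0.14] F [ 0.6  0.8 -0.2]
```

```bash
python3 -m handwheel '[{"gripper":0,"dx":0,"dy":1,"dz":-0.14,"ax":0,"ay":0,"az":0},{"gripper":0,"dx":0,"dy":1.8,"dz":-0.14,"ax":0,"ay":0,"az":0},{"gripper":0,"dx":0,"dy":2.25,"dz":-0.14,"ax":0,"ay":0,"az":0},{"gripper":0,"dx":0,"dy":2.25,"dz":-0.14,"ax":0,"ay":0,"az":0}]'
python3 - <<'E'
from h import *
snap('wrist','w2'); crop('w2',60,40,380,280,2.5,'w2b'); go(.431,-.1035,.031)
E
```

```text
time: 2.82
ee_pos: [0.5026, -0.043, 0.0341]
orientation: [-1.491, -0.584, 0.584]
contact_force: [-1.1, 0.1, -0.3]
width: -0.0002
t 2.875 at [ 0.5031 -0.0433  0.0346] -x dir 222.8 tilt [ 0.001 -1.    -0.001] need d [-3.13  0.12  0.16] F [-0.2  1.   0.1]
```

View pics/w2b.png

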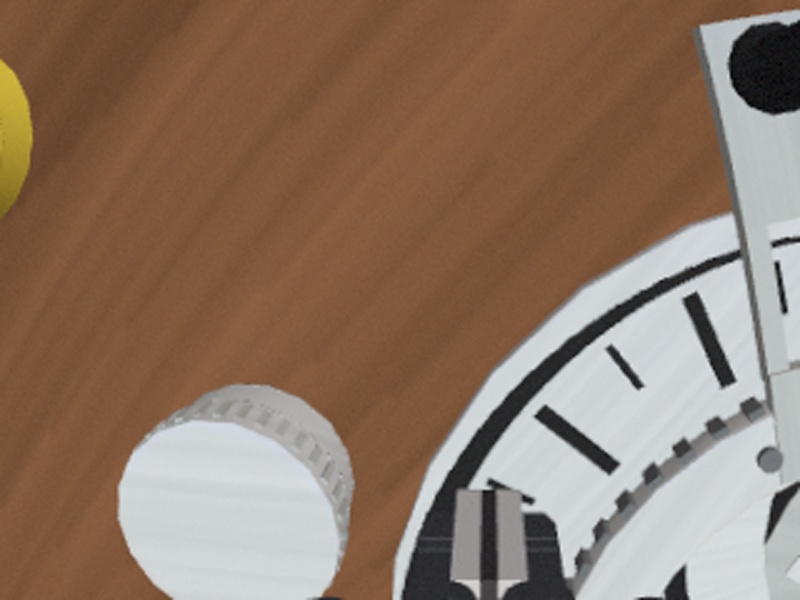

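The tin's top is centred at crop (235,515) and the fingertips are at (490,495), clear of the ring. Next I check the alignment.

```bash
python3 - <<'E'
from h import *
d=load('w2'); g=lambda u,v,z:px2w(d,60+u/2.5,40+v/2.5,z).round(4)
print('tin',g(234,515,.028),'finger L/R tip',g(455,490,.017),g(523,490,.017),'mark4',w2px(d,[*(C+.096*np.array([np.cos(np.radians(205.5)),np.sin(np.radians(205.5))])),.0056]))
t=g(234,515,.028)[:2]; s=bot.observe(); M=rot(s['orientation']); print('tin in tool',M.T@(np.array([*t,.03])-s['ee_pos'])*1000)
E
```

```text
tin [ 0.4591 -0.0746  0.028 ] finger L/R tip [ 0.4926 -0.0417  0.017 ] [ 0.5035 -0.0316  0.017 ] mark4 (np.float64(260.1038883342548), np.float64(262.80520085756325))
tin in tool [-53.49877703   4.61713622   6.94092381]
```

```bash
python3 -m handwheel '[{"gripper":0,"dx":-0.1,"dy":0.1,"dz":0.23,"ax":0,"ay":0,"az":0},{"gripper":0,"dx":-0.4,"dy":0.1,"dz":0.23,"ax":0,"ay":0,"az":0},{"gripper":0,"dx":-0.8,"dy":0.1,"dz":0.23,"ax":0,"ay":0,"az":0},{"gripper":0,"dx":-1.2,"dy":0.1,"dz":0.23,"ax":0,"ay":0,"az":0},{"gripper":0,"dx":-1.6,"dy":0.1,"dz":0.23,"ax":0,"ay":0,"az":0}]'
python3 -m handwheel '[{"gripper":0,"dx":-0.4,"dy":0,"dz":0,"ax":0,"ay":0,"az":0},{"gripper":0,"dx":-0.8,"dy":0,"dz":0,"ax":0,"ay":0,"az":0},{"gripper":0,"dx":-1.1,"dy":0,"dz":0,"ax":0,"ay":0,"az":0},{"gripper":0,"dx":-1.3,"dy":0,"dz":0,"ax":0,"ay":0,"az":0},{"gripper":0,"dx":-1.4,"dy":0,"dz":0,"ax":0,"ay":0,"az":0}]'
python3 - <<'E'
from h import *
snap('wrist','w3'); cv2.imwrite('pics/w3b.png',load('w3')['color']); go(.431,-.1035,.031)
E
```

```text
time: 3.5
ee_pos: [0.4621, -0.0719, 0.0308]
orientation: [-1.491, -0.583, 0.583]
contact_force: [0.1, 0.5, 0.7]
width: -0.0002
time: 4.12
ee_pos: [0.4315, -0.0999, 0.0306]
orientation: [-1.491, -0.583, 0.583]
contact_force: [-0.1, 0.8, -0.5]
width: -0.0001
t 4.175 at [ 0.4313 -0.0999  0.0306] -x dir 222.7 tilt [-0. -1.  0.] need d [-0.09 -0.01 -0.08] F [-0.1 -0.2 -0.4]
```

View pics/w3b.png

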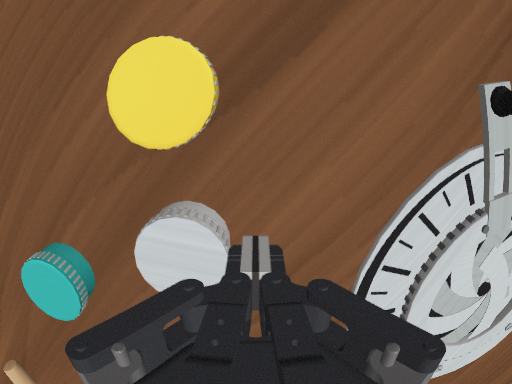

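```bash
python3 -m handwheel '[{"gripper":0,"dx":0.5,"dy":0,"dz":0,"ax":0,"ay":0,"az":0},{"gripper":0,"dx":0.8,"dy":-1.5,"dz":0,"ax":0,"ay":0,"az":0},{"gripper":0,"dx":2,"dy":-2.5,"dz":1,"ax":0,"ay":-6,"az":0},{"gripper":0,"dx":3.5,"dy":-2.5,"dz":2,"ax":0,"ay":-12,"az":0},{"gripper":0,"dx":5,"dy":-2.5,"dz":2.8,"ax":0,"ay":-16,"az":0}]'
python3 - <<'E'
from h import *
d=load('w3'); t=px2w(d,181,252,.028); print('tin',t, 'r',np.hypot(*(t[:2]-C)))
go(.4965,.098,.041)
E
```

```text
time: 4.8
ee_pos: [0.4858, 0.0665, 0.1065]
orientation: [-1.419, -0.803, 0.8]
contact_force: [1.0, -0.5, -0.0]
width: -0.0003
tin [ 0.40038067 -0.12113283  0.028     ] r 0.23081771671141538
t 4.8 at [0.4858 0.0665 0.1065] -x dir 238.9 tilt [ 0.001 -1.    -0.002] need d [1.08 2.18 0.24] F [ 1.  -0.5 -0. ]
```

```bash
python3 -m handwheel '[{"gripper":0,"dx":1,"dy":0,"dz":0.2,"ax":0,"ay":0,"az":0},{"gripper":0,"dx":1,"dy":0,"dz":0.2,"ax":0,"ay":0,"az":0},{"gripper":0,"dx":1,"dy":1,"dz":0.2,"ax":0,"ay":0,"az":0},{"gripper":0,"dx":1,"dy":1.8,"dz":0.2,"ax":0,"ay":0,"az":0},{"gripper":0,"dx":1,"dy":2.1,"dz":0.2,"ax":0,"ay":0,"az":0}]'
python3 - <<'E'
from h import *
snap('wrist','w4'); crop('w4',60,40,380,280,2.5,'w4b'); go(.4965,.098,.041)
E
```

```text
time: 5.42
ee_pos: [0.4941, 0.0924, 0.0412]
orientation: [-1.418, -0.796, 0.8]
contact_force: [-0.3, 0.1, 0.0]
width: -0.0003
t 5.475 at [0.494  0.0924 0.0408] -x dir 238.7 tilt [-0.002 -1.     0.003] need d [ 0.2  -0.01  0.03] F [-0.7  0.  -0.3]
```

View pics/w4b.png

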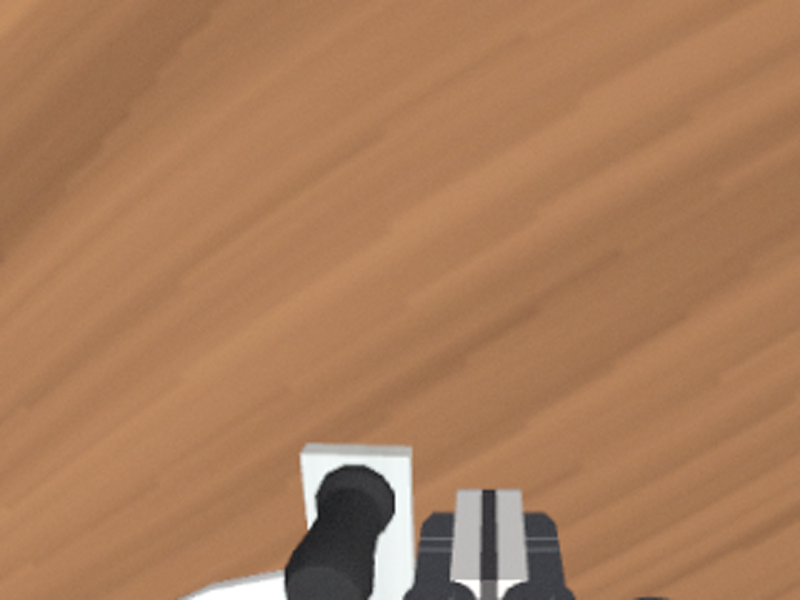

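```bash
python3 -m handwheel '[{"gripper":0,"dx":-0.35,"dy":0,"dz":0.06,"ax":0,"ay":-4,"az":0},{"gripper":0,"dx":-0.7,"dy":0,"dz":0.09,"ax":0,"ay":-8,"az":0},{"gripper":0,"dx":-1.05,"dy":0,"dz":0.1,"ax":0,"ay":-12,"az":0},{"gripper":0,"dx":-1.41,"dy":0,"dz":0.08,"ax":0,"ay":-16,"az":0},{"gripper":0,"dx":-1.76,"dy":0,"dz":0.04,"ax":0,"ay":-20,"az":0}]'
cat >> h.py <<'E'
def st():
    s=bot.observe(); M=rot(s['orientation']); q=M.T@(s['ee_pos']-[*C,0]); yaw=np.degrees(np.arctan2(-M[1,0],-M[0,0]))%360
    print('t',s['time'],'e %.4f r %.4f z %.4f'%(q[0],q[2],s['ee_pos'][2]),'yaw-90 %.1f'%(yaw-90),'F',s['contact_force'].round(1),'xy',s['ee_pos'].round(4))
E
python3 -c "
from h import *
st()"
```

```text
time: 6.1
ee_pos: [0.4665, 0.0485, 0.0431]
orientation: [-1.294, -1.065, 1.064]
contact_force: [-1.4, 5.3, -0.8]
width: -0.0002
t 6.1 e 0.0324 r 0.1461 z 0.0431 yaw-90 168.8 F [-1.4  5.3 -0.8] xy [0.4665 0.0485 0.0431]
```

```bash
python3 -m handwheel '[{"gripper":0,"dx":-0.35,"dy":0.05,"dz":0.08,"ax":0,"ay":-4,"az":0},{"gripper":0,"dx":-0.7,"dy":0.05,"dz":0.12,"ax":0,"ay":-8,"az":0},{"gripper":0,"dx":-1.05,"dy":0.05,"dz":0.14,"ax":0,"ay":-12,"az":0},{"gripper":0,"dx":-1.41,"dy":0.05,"dz":0.13,"ax":0,"ay":-16,"az":0},{"gripper":0,"dx":-1.76,"dy":0.05,"dz":0.1,"ax":0,"ay":-20,"az":0}]'
python3 - <<'E'
from h import *
st(); snap('wrist','w5'); crop('w5',100,120,420,360,2.5,'w5b'); st()
E
```

```text
time: 6.72
ee_pos: [0.4542, -0.0031, 0.0421]
orientation: [-1.133, -1.323, 1.321]
contact_force: [1.6, 4.9, 1.2]
width: 0.0002
t 6.725 e 0.0313 r 0.1462 z 0.0421 yaw-90 188.8 F [1.6 4.9 1.2] xy [ 0.4542 -0.0031  0.0421]
t 6.775 e 0.0306 r 0.1461 z 0.0422 yaw-90 189.0 F [-0.2  1.3  0.5] xy [ 0.4543 -0.0041  0.0422]
```

View pics/w5b.png

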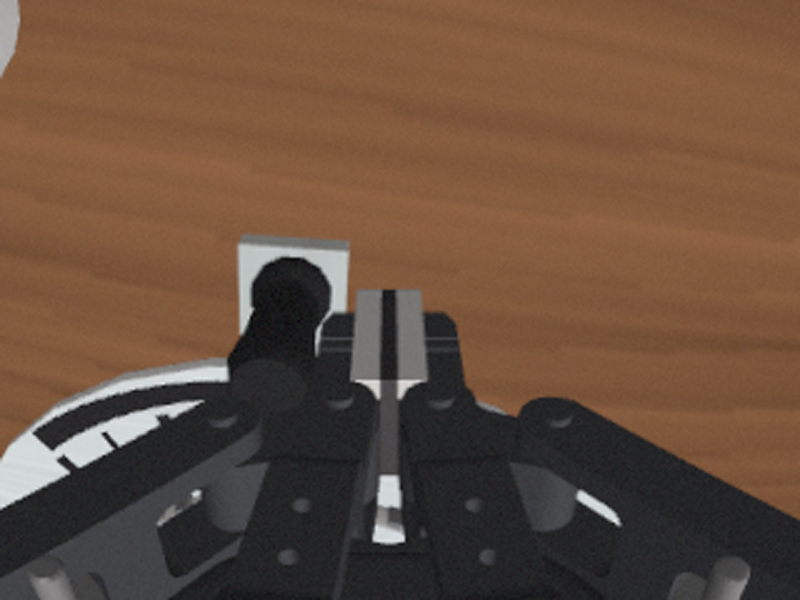

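The lever tip's top edge runs from crop (239,240) to (349,243), and the fingers bear on the post.

```bash
python3 - <<'E'
from h import *
d=load('w5'); f=lambda u,v:px2w(d,100+u/2.5,120+v/2.5,.016)[:2]
for u,v in[(239,241),(349,244),(294,242.5)]:
    q=f(u,v)-C; print(q.round(4),np.hypot(*q).round(4),(np.degrees(np.arctan2(q[1],q[0]))%360).round(2))
E
```

```text
[-0.1586 -0.027 ] 0.1609 189.65
[-0.162  -0.0021] 0.162 180.73
[-0.1603 -0.0144] 0.161 185.14
```

```bash
python3 -m handwheel '[{"gripper":0,"dx":-0.35,"dy":0.02,"dz":0.08,"ax":0,"ay":-4,"az":0},{"gripper":0,"dx":-0.7,"dy":0.02,"dz":0.12,"ax":0,"ay":-8,"az":0},{"gripper":0,"dx":-1.05,"dy":0.02,"dz":0.14,"ax":0,"ay":-12,"az":0},{"gripper":0,"dx":-1.35,"dy":0.02,"dz":0.13,"ax":0,"ay":-15.5,"az":0},{"gripper":0,"dx":-1.48,"dy":0.02,"dz":0.1,"ax":0,"ay":-17,"az":0}]'
python3 -m handwheel '[{"gripper":0,"dx":0,"dy":0,"dz":0,"ax":0,"ay":0,"az":0},{"gripper":0,"dx":0,"dy":0,"dz":0,"ax":0,"ay":0,"az":0}]'
python3 - <<'E'
from h import *
st()
E
```

```text
time: 7.4
ee_pos: [0.4576, -0.0475, 0.0411]
orientation: [-0.962, -1.532, 1.531]
contact_force: [-1.9, 3.4, 2.2]
width: 0.0001
time: 7.65
ee_pos: [0.4576, -0.0475, 0.0407]
orientation: [-0.963, -1.532, 1.532]
contact_force: [-0.1, 0.2, -0.2]
width: -0.0004
t 7.65 e 0.0308 r 0.1471 z 0.0407 yaw-90 205.7 F [-0.1  0.2 -0.2] xy [ 0.4576 -0.0475  0.0407]
```

```bash
python3 -m handwheel '[{"gripper":0,"dx":0.5,"dy":0,"dz":0,"ax":0,"ay":0,"az":0},{"gripper":0,"dx":0.5,"dy":-1.5,"dz":0,"ax":0,"ay":0,"az":0},{"gripper":0,"dx":0.3,"dy":-3,"dz":-1,"ax":0,"ay":0,"az":0},{"gripper":0,"dx":-0.8,"dy":-3,"dz":-2.7,"ax":0,"ay":0,"az":0},{"gripper":0,"dx":-0.8,"dy":-3,"dz":-4.4,"ax":0,"ay":0,"az":0}]'
python3 -m handwheel '[{"gripper":0,"dx":0,"dy":0,"dz":0,"ax":0,"ay":0,"az":0},{"gripper":0,"dx":0,"dy":0,"dz":0,"ax":0,"ay":0,"az":0}]'
python3 - <<'E'
from h import *
st(); snap('wrist','w6'); crop('w6',155,0,355,150,4,'w6b')
d=load('w6')
for a in(202,205.5):print([ (np.array(w2px(d,[*(C+r*np.array([np.cos(np.radians(a)),np.sin(np.radians(a))])),.0056]))-[155,0])*4 for r in(.084,.107)])
E
```

```text
time: 8.28
ee_pos: [0.5892, -0.0121, 0.132]
orientation: [-0.967, -1.532, 1.531]
contact_force: [0.1, -0.2, 0.2]
width: -0.0004
time: 8.52
ee_pos: [0.5855, -0.0108, 0.1297]
orientation: [-0.959, -1.531, 1.533]
contact_force: [0.1, 0.2, -0.3]
width: -0.0002
t 8.525 e 0.0086 r 0.0161 z 0.1297 yaw-90 205.8 F [ 0.1  0.2 -0.3] xy [ 0.5855 -0.0108  0.1297]
[array([385.30232147, 441.084825  ]), array([392.49061247, 332.40265757])]
[array([360.7528075 , 440.32661247]), array([360.88727165, 331.45122609])]
```

View pics/w6b.png

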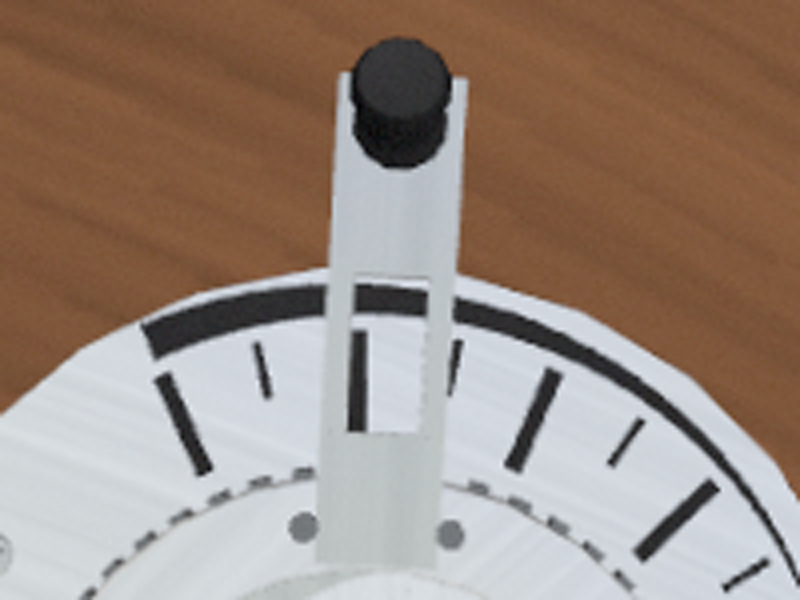

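The fourth long mark shows in the window, off-centre to the left: mark centre (358,380), window edges about x=349 and 424. I compute the remaining angle.

```bash
python3 - <<'E'
from h import *
d=load('w6'); f=lambda u,v,z:px2w(d,155+u/4,v/4,z)[:2]
an=lambda q:round(np.degrees(np.arctan2(*(q-C)[::-1]))%360,2)
print('mark',an(f(358,380,.0056)),'window',an(f(386.5,380,.016)),'window ends',an(f(392,278,.016)),an(f(384,432,.016)),'tip',an(f(404,76,.016)),'marks3,5',an(f(534,420,.0056)),an(f(183,424,.0056)))
M=rot(bot.observe()['orientation']); 
E
```

```text
mark 205.84 window 202.28 window ends 202.36 202.2 tip 202.42 marks3,5 183.31 228.58
```

```bash
python3 -m handwheel '[{"gripper":0,"dx":1.2,"dy":0,"dz":1.6,"ax":0,"ay":0,"az":0},{"gripper":0,"dx":1.2,"dy":0,"dz":3.2,"ax":0,"ay":0,"az":0},{"gripper":0,"dx":1.2,"dy":0.4,"dz":4.35,"ax":0,"ay":0,"az":0},{"gripper":0,"dx":1.2,"dy":1.6,"dz":4.35,"ax":0,"ay":0,"az":0},{"gripper":0,"dx":1.2,"dy":2.95,"dz":4.35,"ax":0,"ay":0,"az":0}]'
python3 -m handwheel '[{"gripper":0,"dx":0,"dy":0,"dz":0,"ax":0,"ay":0,"az":0},{"gripper":0,"dx":0,"dy":0,"dz":0,"ax":0,"ay":0,"az":0}]'
python3 - <<'E'
from h import *
st()
s=bot.observe(); M=rot(s['orientation']); b=np.radians(209.25); u=np.array([np.cos(b),np.sin(b)]); t=np.array([-u[1],u[0]])
T=C+.1472*u-.0308*t; print(T, M.T@(np.array([*T,.041])-s['ee_pos'])/.03)
E
```

```text
time: 9.2
ee_pos: [0.4531, -0.0365, 0.0423]
orientation: [-0.966, -1.532, 1.531]
contact_force: [0.3, 0.2, -0.2]
width: -0.0002
time: 9.45
ee_pos: [0.4538, -0.0362, 0.0432]
orientation: [-0.963, -1.532, 1.532]
contact_force: [0.5, -0.2, 0.5]
width: -0.0002
t 9.45 e 0.0427 r 0.1456 z 0.0432 yaw-90 205.7 F [ 0.5 -0.2  0.5] xy [ 0.4538 -0.0362  0.0432]
[ 0.46001905 -0.05655217] [-0.70213322  0.07238814  0.1066795 ]
```

```bash
python3 -m handwheel '[{"gripper":0,"dx":-0.2,"dy":0.07,"dz":0.1,"ax":0,"ay":-2,"az":0},{"gripper":0,"dx":-0.4,"dy":0.07,"dz":0.1,"ax":0,"ay":-3.5,"az":0},{"gripper":0,"dx":-0.6,"dy":0.07,"dz":0.1,"ax":0,"ay":-3.5,"az":0},{"gripper":0,"dx":-0.7,"dy":0.07,"dz":0.1,"ax":0,"ay":-3.5,"az":0},{"gripper":0,"dx":-0.7,"dy":0.07,"dz":0.1,"ax":0,"ay":-3.5,"az":0}]'
python3 -c "
from h import *
st()"
python3 -m handwheel '[{"gripper":0,"dx":0.5,"dy":0,"dz":0,"ax":0,"ay":0,"az":0},{"gripper":0,"dx":0.5,"dy":-1.5,"dz":0,"ax":0,"ay":0,"az":0},{"gripper":0,"dx":0.3,"dy":-3,"dz":-1,"ax":0,"ay":0,"az":0},{"gripper":0,"dx":-0.8,"dy":-3,"dz":-2.7,"ax":0,"ay":0,"az":0},{"gripper":0,"dx":-0.8,"dy":-3,"dz":-4.4,"ax":0,"ay":0,"az":0}]'
python3 -m handwheel '[{"gripper":0,"dx":0,"dy":0,"dz":0,"ax":0,"ay":0,"az":0},{"gripper":0,"dx":0,"dy":0,"dz":0,"ax":0,"ay":0,"az":0}]'
python3 - <<'E'
from h import *
st(); snap('wrist','w7'); crop('w7',155,0,355,150,4,'w7b')
E
```

```text
time: 10.07
ee_pos: [0.4603, -0.0564, 0.0401]
orientation: [-0.924, -1.574, 1.574]
contact_force: [-1.0, 1.0, 1.2]
width: -0.0001
t 10.075 e 0.0307 r 0.1469 z 0.0401 yaw-90 209.2 F [-1.   1.   1.2] xy [ 0.4603 -0.0564  0.0401]
time: 10.7
ee_pos: [0.5895, -0.0132, 0.1315]
orientation: [-0.929, -1.575, 1.574]
contact_force: [0.6, -0.1, -0.1]
width: -0.0002
time: 10.95
ee_pos: [0.5858, -0.0119, 0.1291]
orientation: [-0.92, -1.574, 1.576]
contact_force: [0.1, -0.2, -0.4]
width: 0.0
t 10.95 e 0.0085 r 0.0158 z 0.1291 yaw-90 209.3 F [ 0.1 -0.2 -0.4] xy [ 0.5858 -0.0119  0.1291]
```

View pics/w7b.png

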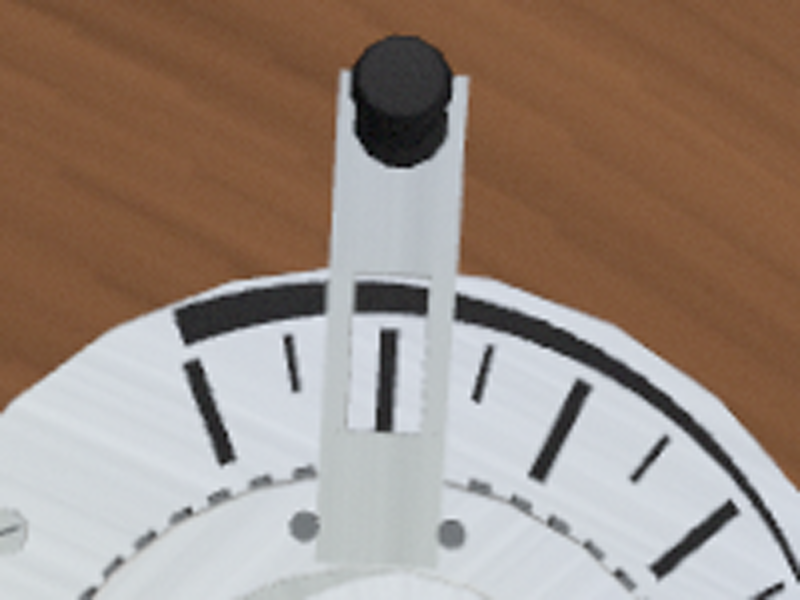

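The mark is at (387,380), midway between the window edges (350 and 424). One last look at the whole scene before handing in.

```bash
python3 - <<'E'
from h import *
snap('scene','s9'); crop('s9',140,130,340,280,4,'s9b')
a,b=load('scene0')['color'],load('s9')['color']
m=(cv2.absdiff(a,b).max(2)>60).astype(np.uint8); n,l,st_,c=cv2.connectedComponentsWithStats(m)
print([x.tolist() for x in st_[1:] if x[4]>15])
E
```

```text
[[96, 0, 43, 22, 419], [172, 0, 15, 48, 397], [209, 0, 24, 25, 234], [255, 0, 20, 18, 130], [256, 6, 14, 15, 58], [130, 8, 8, 5, 17], [260, 11, 4, 5, 17], [106, 14, 7, 6, 22], [113, 17, 16, 21, 289], [220, 19, 65, 66, 1798], [98, 23, 4, 25, 59], [186, 25, 17, 33, 215], [214, 27, 10, 8, 20], [117, 44, 13, 5, 43], [142, 57, 60, 31, 689], [208, 59, 24, 12, 128], [227, 73, 58, 106, 1931], [94, 80, 17, 19, 231], [242, 170, 12, 18, 89], [207, 189, 22, 18, 212], [185, 192, 16, 16, 203], [250, 199, 27, 16, 310]]
```

View pics/s9b.png

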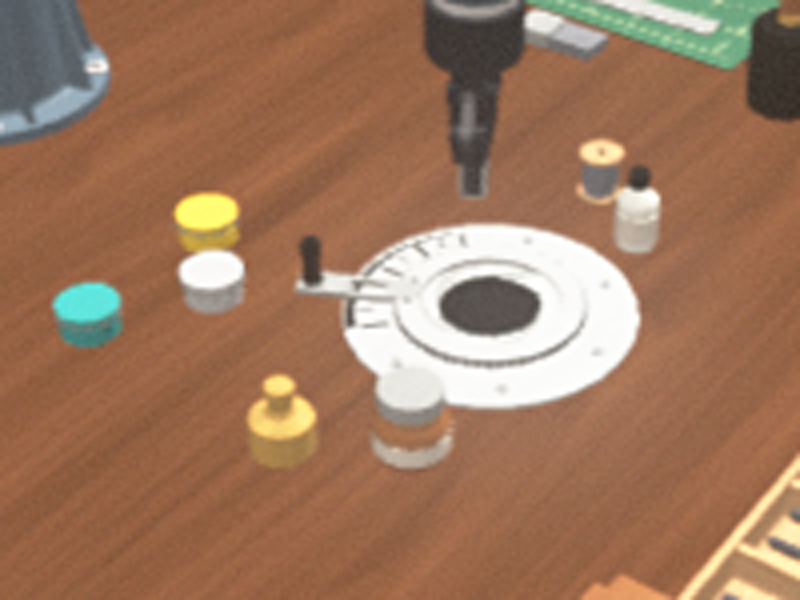

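The tin stands flat at (212,282), clear of the lever tip at (300,285) and of the yellow and turquoise tins. In the difference image only the robot, the tin, the lever and the iris have changed. I'm handing in.

```bash
python3 -c "
from h import *
print(order.sign_off()); print(bot.observe()['time'])"
```

```text
the job is handed in; nothing more can be done
None
the job is handed in; nothing more can be done
```

The port is open to three quarters and the job is handed in, at about 11 s of the 51 s allowed. With the fingers shut, I first pushed the wax tin away from the port. I then pushed the lever round by its handle, with one small correction of about 3.5° after a look from above. Nothing was gripped or lifted.

**Lever:** in the last close-up the fourth long mark sits midway between the window's edges (pixel 387, edges at 350 and 424).

**Tin:** it stands flat, its centre about 231 mm from the port's axis and its near edge about 205 mm. The lever's tip reaches 160 mm.

**Everything else:** comparing the scene pictures from before and after, only the robot, tin, lever and iris had changed. The arm stood clear above the port, with forces near zero. The highest force I read while pushing was about 5 N. No checks failed or disagreed.

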